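Ring for the caretaker and show which glass lacks its candle

TASK

Ring the caretaker by pressing down the plunger of the counter bell and letting it come up again. Then show him what is missing: point down at the one glass in the row on the white tray that has no candle, with your fingertips about three centimetres above its mouth, and stay there for three seconds; then point in the same way at the open wooden box of spare candles, again for three seconds. Touch nothing but the bell, lift or move nothing, and point at no other glass.

Things in the scene. Friction and masses are not known exactly. Their poses are not given: they have to be found in the camera images.
- bell: Counter bell, loose on the table: black round foot 88 mm across, polished steel dome above it, in all 62 mm high with the plunger. Origin: centre of its underside, z up. Stands on one side in front of the row, left or right.
- plunger_top (a point): Centre of the top of the bell's plunger, a round steel knob 22 mm across on top of the dome, 62 mm above the table when up. It is pressed straight down.
- plunger (a joint): How far the bell's plunger is pressed, m: 0 up, 0.006 fully down. It rings from 0.004. Spring: starts to give at about 2 N, about 5 N fully down; comes up by itself.
- tray: White tray, fixed, 80 x 400 mm, 12 mm thick with low edges; origin: centre of its underside, long side along its y axis. Six glasses stand in one row on it, 64 mm apart.
- empty: The glass of the row without a candle: open amber glass, 44 mm across the mouth, 60 mm high, loose on the tray at any of the six places. Origin: centre of its underside, z up.
- empty_mouth (a point): Centre of the mouth of the glass without a candle, at the height of its rim, 72 mm above the table.
- lamp1: One of five like glasses of the row (44 mm across, 60 mm high, amber) with a white candle, 22 mm across, standing in it, its wick ending 91 mm above the glass's underside. Origin: centre of its underside. Loose; not to be touched or pointed at.
- lamp2: One of five like glasses of the row (44 mm across, 60 mm high, amber) with a white candle, 22 mm across, standing in it, its wick ending 91 mm above the glass's underside. Origin: centre of its underside. Loose; not to be touched or pointed at.
- lamp3: One of five like glasses of the row (44 mm across, 60 mm high, amber) with a white candle, 22 mm across, standing in it, its wick ending 91 mm above the glass's underside. Origin: centre of its underside. Loose; not to be touched or pointed at.
- lamp4: One of five like glasses of the row (44 mm across, 60 mm high, amber) with a white candle, 22 mm across, standing in it, its wick ending 91 mm above the glass's underside. Origin: centre of its underside. Loose; not to be touched or pointed at.
- lamp5: One of five like glasses of the row (44 mm across, 60 mm high, amber) with a white candle, 22 mm across, standing in it, its wick ending 91 mm above the glass's underside. Origin: centre of its underside. Loose; not to be touched or pointed at.
- candle_box: Open wooden box, 70 x 110 mm, 26 mm high, with three white spare candles lying side by side in it; loose. Origin: centre of its underside, long side along its y axis. Stands on the side of the row's front that the bell does not.
- candle_box_mouth (a point): Centre of the open top of the candle box, at the height of its rim, 26 mm above the table.
- spare: A spare empty glass like those of the row, standing alone on the table beyond the tray: not part of the row, not to be pointed at. Origin: centre of its underside.
- cup: Steel cup, 56 mm across, 70 mm high, between the bell and the candle box; bystander. Origin: centre of its underside.
- matchbox: Cardboard matchbox, 36 x 55 x 16 mm, lying on the left in front of the book; bystander. Origin: centre of its underside.
- bottle: Closed green bottle, 60 mm across, 170 mm high, off to the robot's right; bystander. Origin: centre of its underside.
- book: Closed blue book, 130 x 190 x 28 mm, lying off to the robot's left; bystander. Origin: centre of its underside.
Mind the look-alikes: they are no part of the job. Leave any black, blue or pink look-alike of the empty alone.

How it is judged (in metres and radians):
On the way, in this order (a step that is already met when the one before it is completed fails the run):
1. the bell's plunger is pressed at least 4 mm down (value of joint plunger above 0.004 m), for 0.04 s.
2. plunger up again, the point between the fingertips stays over the mouth of the glass without a candle (within 25 mm of its axis, fingertips clear of it and at most about 75 mm above) for 2 s (horizontal distance between the grasp point and empty_mouth below 0.025 m and z of the grasp point in the frame of empty_mouth between 0.022 and 0.095 m and value of joint plunger below 0.002 m), for 2 s.
3. then the same over the candle box (within 32 mm of its centre, fingertips at most about 75 mm above its rim) for 2 s (horizontal distance between the grasp point and candle_box_mouth below 0.032 m and z of the grasp point in the frame of candle_box_mouth between 0.022 and 0.095 m and value of joint plunger below 0.002 m), for 2 s.
At the end, for the whole second after the job is handed in: Bell plunger up, bell standing within 20 mm of where it was; all glasses, the candle box and the bystanders within 10 mm of where they were, the glasses, cup and bottle upright (value of joint plunger below 0.002 m and distance of bell from where it was at the start of the episode below 0.02 m and distance of each of candle_box, empty, lamp1, lamp2, lamp3, lamp4, lamp5, spare, cup, matchbox, bottle, book from where it was at the start of the episode below 0.01 m and angle between bell's own z axis and vertical below 0.1 rad and linear speed of bell below 0.02 m/s and angle between each of empty, lamp1, lamp2, lamp3, lamp4, lamp5, spare, cup, bottle's own z axis and vertical below 0.15 rad); the robot touches nothing.
It fails at once if a glass of the row or the spare glass is touched (contact force between any of the fingers, the arm and empty above 0.3 N or contact force between any of the fingers, the arm and lamp1 above 0.3 N or contact force between any of the fingers, the arm and lamp2 above 0.3 N or contact force between any of the fingers, the arm and lamp3 above 0.3 N or contact force between any of the fingers, the arm and lamp4 above 0.3 N or contact force between any of the fingers, the arm and lamp5 above 0.3 N or contact force between any of the fingers, the arm and spare above 0.3 N).
It fails at once if the candle box, the tray or a bystander is touched (contact force between any of the fingers, the arm and candle_box above 0.3 N or contact force between any of the fingers, the arm and tray above 0.3 N or contact force between any of the fingers, the arm and cup above 0.3 N or contact force between any of the fingers, the arm and matchbox above 0.3 N or contact force between any of the fingers, the arm and bottle above 0.3 N or contact force between any of the fingers, the arm and book above 0.3 N).
It fails at once if the bell is lifted, tipped or shoved more than 20 mm (height (world z) of bell above 0.008 m or angle between bell's own z axis and vertical above 0.25 rad or distance of bell from where it was at the start of the episode above 0.02 m).
It fails at once if the fingers come down over the middle of another glass (fingertips less than about 20 mm above a candle, or 40 mm above the spare glass) ((horizontal distance between the grasp point and lamp1 below 0.018 m and height (world z) of the grasp point below 0.14 m) or (horizontal distance between the grasp point and lamp2 below 0.018 m and height (world z) of the grasp point below 0.14 m) or (horizontal distance between the grasp point and lamp3 below 0.018 m and height (world z) of the grasp point below 0.14 m) or (horizontal distance between the grasp point and lamp4 below 0.018 m and height (world z) of the grasp point below 0.14 m) or (horizontal distance between the grasp point and lamp5 below 0.018 m and height (world z) of the grasp point below 0.14 m) or (horizontal distance between the grasp point and spare below 0.018 m and height (world z) of the grasp point below 0.12 m)).
It also fails if it takes over 58 s, if anything falls off the work surface, if the arm or the gripper's body presses on something with over 40 N, if the wrist force passes 120 N, or if a joint passes its speed limit or range.

ROBOT

A 6-joint arm with a two-finger parallel gripper is mounted at the origin on the work surface. World frame = base frame: x ahead of the robot, y to its left, z up, the work surface at z = 0. Lengths are in mm, angles in rad, forces in N, time in s.
With the tool pointing down it reaches from about 350 to 975 mm from the base axis. Payload 7.1 kg.
Tool frame: the origin (TCP) lies at the very end of the fingers, on their centre line; the grasp point (between the pads) lies ctrl.hold_point_z behind it (ctrl.hold_point_z is the distance from the TCP to the grasp point, in mm); z points along the fingers, y is the line along which they close (so a half turn about z gives the same grasp; the last joint's range is limited). The gripper opens to 88 mm and grips with 3 to 60 N. Pads are 20 mm wide; open, the fingers measure 115 mm over their backs; the gripper's body (75 mm by 178 mm) begins 61 mm behind the grasp point.
Start: joints at [-1.325, 0.423, 1.63, -0, 1.089, -0.019], TCP at [163.591, -603.194, 222.675] pointing down, gripper open.
Joint ranges: [-3, 3], [-0.9, 2.11], [0.09, 2.58], [-1.31, 4.45], [0.11, 2.69], [-2.54, 2.54]. Speed limits (rad/s): [2.39, 2.39, 3.01, 3.14, 3.14, 3.14].

INTERFACE

Orientations are given as a rotation vector (axis times angle).
In Python, from workcell import ctrl gives the robot as it stands. The module is installed in compiled form; this text tells all that it offers.
- The arm moves only by the shell command python3 -m creep 'ROWS'. ROWS is JSON, a list of rows, each an object with "translation": the shift along the tool's x, y, z in mm, a list of three; "angular": the turn, a rotation vector about the tool's x, y, z in rad, a list of three; "jaw": the opening, from 0 (shut) to 1 (fully open). A call has exactly 8 rows; each row is the pose to reach, as a shift and turn from the pose commanded when the call began, along the tool's axes at that moment; what a row does not reach only later rows make up. A row lasts 1/8 s, in which the tool goes at most 62.5 mm and 10.7 degrees, less where a joint would pass 70% of its speed; a pose out of reach is approached as far as the arm can. A call with a gripper value outside its range is refused whole. The fingers move at their own pace and stop on an object; the grip force is fixed at half the most. Time passes only in rows, so rows that repeat a pose let the fingers close, or fill a call up. It gives the time, the measured TCP pose, the force, the opening and the grip force at its end, in the units of the state.
- ctrl.get_obs(): the state, without advancing time (a new reading comes with each control period).
- ctrl.get_image(name): name is "scene" or "side" or "wrist"; returns the picture (420x560x3 uint8, red, green, blue); there is no depth.
- ctrl.camera_info(name): a dict with "camera_matrix" (3x3 intrinsics, pixels), "distortion" ([k1, k2, p1, p2, k3] as OpenCV has them; the pictures are not rectified), "world_from_camera" (4x4, takes a point from camera to world coordinates). Camera axes: x right, y up, looking along -z (the intrinsics and any distortion apply to the point x, -y, -z); pixel columns grow to the right and rows downward; lengths in mm; the calibration is good to about 2 mm. A picture is of the moment at which its call begins: read the wrist's pose just before it. camera_info takes no time and is no camera call; for the wrist camera it gives the pose at the moment of the call.
- ctrl.close_job(): hands the job in; it is judged then, once.
Trained networks look in the newest picture that a camera, given by its name, has taken for a name from the list of things; names that differ only in an ending like _2 or _b are one class to them, and where a whole thing is asked for, a point or a joint stands for the part that bears it (a point fixed in the world has none). Each returns a list of dicts, best first, with "score" (0 to 1); they miss things now and then, are a little off and sometimes report something else, mostly with a low value. They report only what shows in the picture. A call takes as long as a camera call. They do not tell look-alikes from the thing itself.
- ctrl.look_for(camera, label): "rect" ([left, top, right, bottom] in pixels, round what is visible of it).
The state is a dict: "t": time; "qpos": joint angles; "qvel": joint speeds; "joint_torque": joint torques, N m; "ee_pos": TCP position; "orientation": TCP orientation; "ft_force": force on the tool from outside, world axes, zero at the start; "moment": the same for the moment, N m; "width": finger opening in mm; "grasp_force": force on a finger pad.
Only numpy, scipy, OpenCV 4.12 (cv2) and the standard library are available. Lean on these libraries where they do the work, as an engineer would, in place of code of your own. Each camera call takes 0.05 s, during which the arm holds its last target. There are 200 camera calls.

## Working session

There is one attempt and no reset: what is moved stays moved. The work goes in short steps, Python scripts to look and compute and a shell command to move; the robot and the scene stay as the last step left them, time stands still between calls to the robot, and variables do not carry over. Pictures are saved under pics/ and viewed, at most 10 in all, crops included, and the job is handed in when it is done.

```bash
mkdir -p pics
python3 - <<'E'
from workcell import ctrl
import cv2
for n in("scene","side"):
    im=ctrl.get_image(n); cv2.imwrite(f"pics/{n}1.png",im[:,:,::-1])
    i=ctrl.camera_info(n);print(n,i["world_from_camera"],i["camera_matrix"],i["distortion"])
    for l in("bell","empty","candle_box","lamp1","cup","spare","plunger_top"):
        print(l,[(round(d["score"],2),[round(v) for v in d["rect"]]) for d in ctrl.look_for(n,l)])
o=ctrl.get_obs();print(o,ctrl.hold_point_z)
E
```

```text
scene [[ 6.62722371e-01 -4.77559713e-01  5.76832540e-01  1.27444470e+03]
 [ 7.48710455e-01  4.06880811e-01 -5.23336087e-01 -6.08642460e+02]
 [ 1.52221401e-02  7.78707086e-01  6.27202966e-01  8.06107404e+02]
 [ 0.00000000e+00  0.00000000e+00  0.00000000e+00  1.00000000e+00]] [[379.54243658   0.         278.8839324 ]
 [  0.         379.54243658 200.46538818]
 [  0.           0.           1.        ]] [-0.07714322  0.          0.          0.          0.        ]
bell [(0.65, [178, 205, 207, 234])]
empty [(0.83, [230, 201, 246, 223]), (0.67, [260, 210, 271, 232]), (0.6, [224, 245, 240, 270]), (0.6, [268, 184, 280, 199]), (0.52, [269, 244, 285, 272])]
candle_box [(0.96, [280, 158, 314, 181]), (0.33, [178, 204, 207, 233])]
lamp1 [(0.79, [291, 186, 303, 215]), (0.75, [273, 199, 291, 222]), (0.61, [305, 182, 315, 205]), (0.59, [242, 214, 255, 242]), (0.5, [318, 175, 330, 196])]
cup [(0.62, [232, 178, 251, 202]), (0.46, [292, 187, 302, 214]), (0.17, [275, 199, 289, 223])]
spare [(0.73, [316, 226, 333, 247])]
plunger_top [(0.32, [257, 210, 276, 232])]
side [[-7.18466114e-01  5.25756960e-01 -4.
[... 1035 characters left out ...]
: array([-1.32498912e+00,  4.23027682e-01,  1.62984986e+00,  8.73680658e-06,
        1.08862484e+00, -1.89886013e-02]), 'qvel': array([-9.53363916e-04,  9.72885715e-04, -9.18843817e-04,  3.70399466e-04,
       -8.46026766e-07,  4.03521730e-04]), 'joint_torque': array([ 1.72855078e-03, -5.44505310e+01, -2.74034518e+01,  6.44479296e-02,
        1.64616405e-02, -3.62507660e-05]), 'ee_pos': array([ 163.60727105, -603.21949206,  222.73999027]), 'orientation': array([3.11401084e+00, 4.14708135e-01, 2.81271497e-05]), 'ft_force': array([-0.3292139 ,  0.12964456,  0.08802569]), 'moment': array([ 0.03496271, -0.04408043, -0.0366854 ]), 'grasp_force': 0.0, 'width': 87.74999834904084} 18.700000000000003
```

Run:
```python
import cv2
for n,(a,b,c,d) in {"scene":(130,160,290,200),"side":(160,120,300,230)}.items():
    im=cv2.imread(f"pics/{n}1.png");cv2.imwrite(f"pics/{n}1c.png",cv2.resize(im[b:b+d,a:a+c],None,fx=2.6,fy=2.6,interpolation=cv2.INTER_CUBIC)) if n=="side" else cv2.imwrite(f"pics/{n}1c.png",cv2.resize(im[140:300,130:400],None,fx=2.9,fy=2.9,interpolation=cv2.INTER_CUBIC))
```

```text
(no output)
```

View pics/scene1c.png

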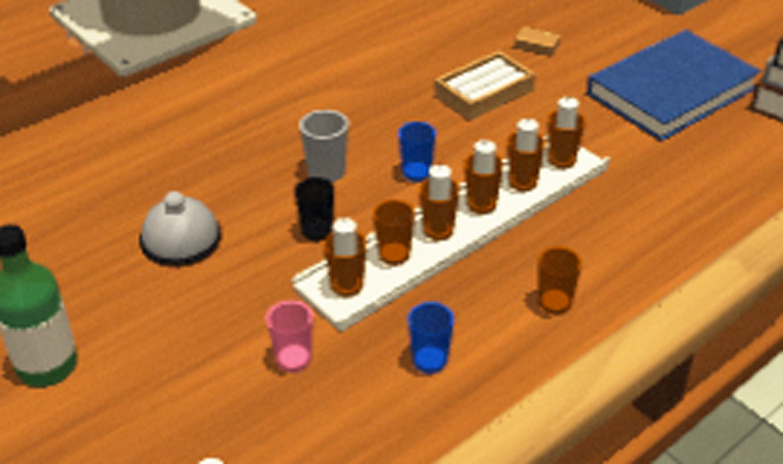

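View pics/side1c.png

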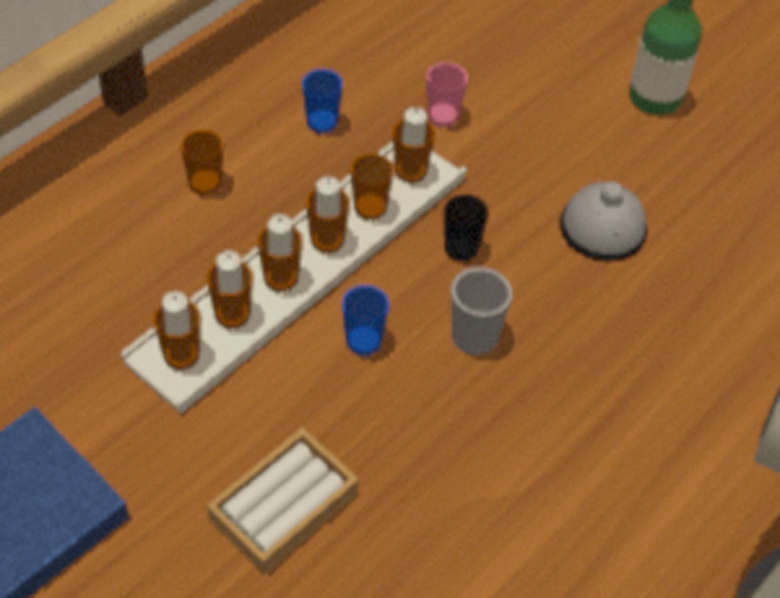

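The pictures show the row's candle-less amber glass second from the robot's right: its mouth is at about (266,213) in scene and (303,185) in side. The plunger is at (190,208) and (395,192), and the box at (297,168) and (269,309). Black, blue and pink look-alikes stand around the tray. Next I triangulate these points.

```bash
cat > h.py <<'E'
from workcell import ctrl
import numpy as np, cv2
def ray(i,uv):
    x,y=cv2.undistortPoints(np.array([[uv]],float),np.array(i["camera_matrix"]),np.array(i["distortion"]))[0,0]
    T=np.array(i["world_from_camera"]); d=T[:3,:3]@[x,-y,-1]; return T[:3,3],d/np.linalg.norm(d)
def tri(obs):
    A=0;b=0;R=[ray(i,uv) for i,uv in obs]
    for o,d in R: P=np.eye(3)-np.outer(d,d);A=A+P;b=b+P@o
    p=np.linalg.solve(A,b); return p,max(np.linalg.norm((np.eye(3)-np.outer(d,d))@(p-o)) for o,d in R)
def atz(i,uv,z):
    o,d=ray(i,uv); return o+d*(z-o[2])/d[2]
E
python3 - <<'E'
from h import *
s,e=ctrl.camera_info("scene"),ctrl.camera_info("side")
P=dict(plunger=((174,196),(611,188)),empty=((394,213),(372,170)),box=((485,80),(284,492)),L1=((344,222),(415,111)),L2=((440,170),(328,181)),L3=((485,145),(280,219)),L4=((527,124),(229,256)),L5=((567,101),(175,297)),black=((315,187),(466,208)),blue1=((417,131),(366,298)),cup=((325,124),(481,283)),spare=((559,258),(204,142)),pink=((290,313),(447,75)))
for k,(a,b) in P.items():
    p,r=tri([(s,np.array(a)/2.9+[130,140]),(e,np.array(b)/2.6+[160,120])]);print(k,p.round(1),round(r,1))
print("bottle",atz(s,np.array((11,235))/2.9+[130,140],170).round())
T=np.array(ctrl.camera_info("wrist")["world_from_camera"]);print(T.round(2))
R=cv2.Rodrigues(ctrl.get_obs()["orientation"])[0];print(R.round(3))
E
```

```text
plunger [ 434.6 -215.7   58.1] 1.1
empty [614.1 -63.2  66.7] 1.7
box [445.8 229.3  17.3] 2.1
L1 [ 619.3 -130.7   96.5] 1.5
L2 [617.8  -4.   94.7] 1.8
L3 [617.   61.2  94.7] 1.9
L4 [619.1 123.7  93.9] 1.5
L5 [618.6 189.1  94.9] 1.0
black [519.9 -94.7  59.3] 2.1
blue1 [515.2  53.1  59.8] 2.3
cup [447.  -26.4  69.7] 2.9
spare [766.2  21.9  59.5] 2.4
pink [ 653.8 -223.8   59.3] 1.9
bottle [ 515. -410.  170.]
[[ 2.6000e-01  9.3000e-01  2.6000e-01  2.3456e+02]
 [-9.7000e-01  2.5000e-01  7.0000e-02 -5.8467e+02]
 [ 0.0000e+00 -2.7000e-01  9.6000e-01  3.8577e+02]
 [ 0.0000e+00  0.0000e+00  0.0000e+00  1.0000e+00]]
[[ 0.965  0.262  0.   ]
 [ 0.262 -0.965 -0.   ]
 [ 0.     0.    -1.   ]]
```

```bash
python3 -m creep '[{"translation":[20,-17,0],"angular":[0,0,0],"jaw":0},{"translation":[60,-50,0],"angular":[0,0,0],"jaw":0},{"translation":[105,-88,0],"angular":[0,0,0],"jaw":0},{"translation":[150,-125,0],"angular":[0,0,0],"jaw":0},{"translation":[195,-163,0],"angular":[0,0,0],"jaw":0},{"translation":[240,-200,0],"angular":[0,0,0],"jaw":0},{"translation":[280,-234,0],"angular":[0,0,0],"jaw":0},{"translation":[310,-259,0],"angular":[0,0,0],"jaw":0}]' && python3 -m creep '[{"translation":[25,-21,10],"angular":[0,0,0],"jaw":0},{"translation":[43,-36,25],"angular":[0,0,0],"jaw":0},{"translation":[53,-44,40],"angular":[0,0,0],"jaw":0},{"translation":[53,-44,55],"angular":[0,0,0],"jaw":0},{"translation":[53,-44,70],"angular":[0,0,0],"jaw":0},{"translation":[53,-44,80],"angular":[0,0,0],"jaw":0},{"translation":[53,-44,80],"angular":[0,0,0],"jaw":0},{"translation":[53,-44,80],"angular":[0,0,0],"jaw":0}]'
python3 - <<'E'
from h import *
i=ctrl.camera_info("wrist");im=ctrl.get_image("wrist");cv2.imwrite("pics/w1.png",im[:,:,::-1])
o=ctrl.get_obs();print(o["ee_pos"],o["ft_force"],o["qpos"],i["world_from_camera"],i["camera_matrix"])
for l in("bell","plunger_top"):print(ctrl.look_for("wrist",l))
E
```

```text
t: 1.8
ee_pos: [396.0, -270.3, 222.9]
orientation: [3.114, 0.416, 0.001]
ft_force: [-0.2, -0.0, 0.5]
width: 11.6
grasp_force: 0.0
t: 2.8
ee_pos: [434.8, -216.1, 142.9]
orientation: [3.114, 0.414, 0.001]
ft_force: [0.4, 0.2, 0.7]
width: 0.5
grasp_force: 0.0
[ 434.89528061 -216.10994413  143.09470892] [ 0.22122953  0.10026763 -0.227216  ] [-4.85700021e-01  3.39671120e-01  1.99231870e+00  2.05972117e-05
  8.08771515e-01  8.20672093e-01] [[ 2.60532053e-01  9.30492187e-01  2.57502116e-01  5.05673817e+02]
 [-9.65464555e-01  2.50786489e-01  7.05997865e-02 -1.97639347e+02]
 [ 1.11449813e-03 -2.67002674e-01  9.63695144e-01  3.06021526e+02]
 [ 0.00000000e+00  0.00000000e+00  0.00000000e+00  1.00000000e+00]] [[368.44669758   0.         277.07972007]
 [  0.         368.44669758 209.64936589]
 [  0.           0.           1.        ]]
[{'rect': [226.8, 146.6, 329.8, 247.5], 'score': 0.91}]
[{'rect': [264.6, 203.7, 296.0, 232.2], 'score': 0.9}]
```

View pics/w1.png

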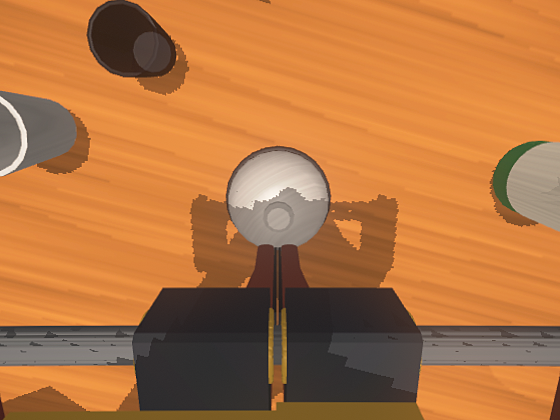

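The wrist view shows the knob at (279,216) on the dome centred near (278,197), with the shut fingertips at (278,246). I'll compute the knob position from the wrist view.

Run:
```python
from h import *
i=ctrl.camera_info("wrist");s,e=ctrl.camera_info("scene"),ctrl.camera_info("side")
k=(279,216)
print(atz(i,k,61), tri([(i,k),(s,(190,207.6)),(e,(395,192.3))]), atz(i,(278,198),10))
R=cv2.Rodrigues(ctrl.get_obs()["orientation"])[0]; print(R.T@(atz(i,k,61)-ctrl.get_obs()["ee_pos"]))
```

```text
[ 436.29092724 -217.96456279   61.        ] (array([ 435.13693993, -216.80770031,   57.94225656]), np.float64(1.7973524297061398)) [ 436.61044721 -217.36548185   10.        ]
[ 0.73769052  2.17170921 82.18364162]
```

```bash
python3 -m creep '[{"translation":[1,2,20],"angular":[0,0,0],"jaw":0},{"translation":[1,2,45],"angular":[0,0,0],"jaw":0},{"translation":[1,2,65],"angular":[0,0,0],"jaw":0},{"translation":[1,2,74],"angular":[0,0,0],"jaw":0},{"translation":[1,2,78],"angular":[0,0,0],"jaw":0},{"translation":[1,2,81],"angular":[0,0,0],"jaw":0},{"translation":[1,2,83],"angular":[0,0,0],"jaw":0},{"translation":[1,2,83],"angular":[0,0,0],"jaw":0}]'; python3 -m creep '[{"translation":[0,0,0.5],"angular":[0,0,0],"jaw":0},{"translation":[0,0,1],"angular":[0,0,0],"jaw":0},{"translation":[0,0,1.5],"angular":[0,0,0],"jaw":0},{"translation":[0,0,2],"angular":[0,0,0],"jaw":0},{"translation":[0,0,2],"angular":[0,0,0],"jaw":0},{"translation":[0,0,2],"angular":[0,0,0],"jaw":0},{"translation":[0,0,2],"angular":[0,0,0],"jaw":0},{"translation":[0,0,2],"angular":[0,0,0],"jaw":0}]'
```

```text
t: 3.95
ee_pos: [436.6, -217.6, 60.1]
orientation: [3.113, 0.415, 0.001]
ft_force: [0.5, -0.2, 3.4]
width: 0.0
grasp_force: 1.4
t: 4.95
ee_pos: [436.5, -217.6, 57.8]
orientation: [3.114, 0.415, 0.001]
ft_force: [3.4, -1.0, 3.4]
width: 0.4
grasp_force: 2.0
```

```bash
python3 -m creep '[{"translation":[0,0,0.7],"angular":[0,0,0],"jaw":0},{"translation":[0,0,1.4],"angular":[0,0,0],"jaw":0},{"translation":[0,0,1.7],"angular":[0,0,0],"jaw":0},{"translation":[0,0,1.7],"angular":[0,0,0],"jaw":0},{"translation":[0,0,1.7],"angular":[0,0,0],"jaw":0},{"translation":[0,0,1.7],"angular":[0,0,0],"jaw":0},{"translation":[0,0,1.7],"angular":[0,0,0],"jaw":0},{"translation":[0,0,1.7],"angular":[0,0,0],"jaw":0}]'
```

```text
t: 5.95
ee_pos: [436.5, -217.6, 56.3]
orientation: [3.114, 0.415, 0.001]
ft_force: [1.7, -1.3, 8.6]
width: 0.4
grasp_force: 4.0
```

Force is 8.6 N at 56.3 mm, so the plunger was at its stop. Next: rise, then travel high to the empty glass.

```bash
python3 -m creep '[{"translation":[0,0,-4],"angular":[0,0,0],"jaw":0},{"translation":[0,0,-12],"angular":[0,0,0],"jaw":0},{"translation":[0,0,-35],"angular":[0,0,0],"jaw":0},{"translation":[0,0,-65],"angular":[0,0,0],"jaw":0},{"translation":[0,0,-95],"angular":[0,0,0],"jaw":0},{"translation":[0,0,-120],"angular":[0,0,0],"jaw":0},{"translation":[0,0,-134],"angular":[0,0,0],"jaw":0},{"translation":[0,0,-134],"angular":[0,0,0],"jaw":0}]' && python3 -m creep '[{"translation":[20,-9,0],"angular":[0,0,0],"jaw":0},{"translation":[60,-28,0],"angular":[0,0,0],"jaw":0},{"translation":[105,-49,0],"angular":[0,0,0],"jaw":0},{"translation":[150,-69,0],"angular":[0,0,0],"jaw":0},{"translation":[190,-88,0],"angular":[0,0,0],"jaw":0},{"translation":[214,-99,0],"angular":[0,0,0],"jaw":0},{"translation":[214,-99,0],"angular":[0,0,0],"jaw":0},{"translation":[214,-99,0],"angular":[0,0,0],"jaw":0}]'
python3 - <<'E'
from h import *
i=ctrl.camera_info("wrist");im=ctrl.get_image("wrist");cv2.imwrite("pics/w2.png",im[:,:,::-1])
ctrl.get_image("scene");print(ctrl.look_for("scene","bell"))
o=ctrl.get_obs();print(o["ee_pos"])
for d in ctrl.look_for("wrist","empty")+ctrl.look_for("wrist","lamp1"):
    print(d);
E
```

```text
t: 6.95
ee_pos: [436.0, -217.3, 190.3]
orientation: [3.114, 0.415, 0.001]
ft_force: [0.5, -0.2, -0.4]
width: 0.3
grasp_force: 0.0
t: 7.95
ee_pos: [615.3, -66.1, 188.6]
orientation: [-3.114, -0.415, 0.004]
ft_force: [-1.0, -0.1, 0.5]
width: 0.2
grasp_force: 0.0
[{'rect': [179.1, 205.4, 207.9, 233.3], 'score': 0.88}]
[615.78616782 -66.64092354 189.66263295]
{'rect': [249.4, 172.4, 303.3, 229.7], 'score': 0.75}
{'rect': [86.1, 233.5, 152.6, 300.4], 'score': 0.63}
{'rect': [430.0, 174.0, 506.0, 232.5], 'score': 0.57}
{'rect': [359.7, 26.2, 431.8, 92.4], 'score': 0.56}
{'rect': [0.0, 63.3, 398.8, 252.9], 'score': 0.29}
{'rect': [78.5, 135.9, 158.0, 191.1], 'score': 0.93}
{'rect': [171.3, 153.3, 232.5, 210.3], 'score': 0.74}
{'rect': [1.4, 107.0, 90.1, 170.0], 'score': 0.74}
{'rect': [327.8, 185.5, 381.0, 246.7], 'score': 0.67}
{'rect': [1.7, 92.0, 12.4, 118.2], 'score': 0.48}
```

View pics/w2.png

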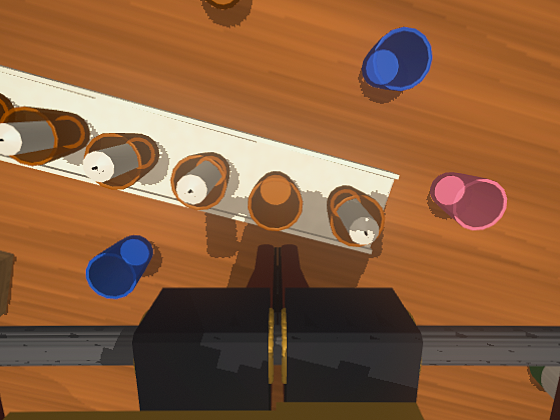

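The empty glass's mouth is centred near (276,203), directly ahead of the fingertips, with candles on both sides at (190,190) and (365,235).

Run:
```python
from h import *
i=ctrl.camera_info("wrist");o=ctrl.get_obs();p=atz(i,(276,203),72)
print(p,cv2.Rodrigues(o["orientation"])[0].T@(p-o["ee_pos"]),atz(i,(190,190),103),atz(i,(365,235),103))
```

```text
[616.9568303  -66.36918661  72.        ] [7.75151974e-01 3.24342598e-02 1.18039109e+02] [618.19593825  -4.35301438 103.        ] [ 618.39720233 -132.18326168  103.        ]
```

```bash
python3 -m creep '[{"translation":[1,0,12],"angular":[0,0,0],"jaw":0},{"translation":[1,0,30],"angular":[0,0,0],"jaw":0},{"translation":[1,0,48],"angular":[0,0,0],"jaw":0},{"translation":[1,0,65],"angular":[0,0,0],"jaw":0},{"translation":[1,0,78],"angular":[0,0,0],"jaw":0},{"translation":[1,0,87],"angular":[0,0,0],"jaw":0},{"translation":[1,0,87],"angular":[0,0,0],"jaw":0},{"translation":[1,0,87],"angular":[0,0,0],"jaw":0}]'
for k in 1 2 3; do python3 -m creep '[{"translation":[0,0,0],"angular":[0,0,0],"jaw":0},{"translation":[0,0,0],"angular":[0,0,0],"jaw":0},{"translation":[0,0,0],"angular":[0,0,0],"jaw":0},{"translation":[0,0,0],"angular":[0,0,0],"jaw":0},{"translation":[0,0,0],"angular":[0,0,0],"jaw":0},{"translation":[0,0,0],"angular":[0,0,0],"jaw":0},{"translation":[0,0,0],"angular":[0,0,0],"jaw":0},{"translation":[0,0,0],"angular":[0,0,0],"jaw":0}]'; done
```

```text
t: 9.2
ee_pos: [618.2, -65.6, 103.4]
orientation: [3.114, 0.415, 0.001]
ft_force: [0.4, -0.7, -0.5]
width: 0.3
grasp_force: 0.0
t: 10.2
ee_pos: [617.7, -65.6, 103.0]
orientation: [-3.114, -0.415, -0.0]
ft_force: [0.2, 0.2, -0.7]
width: 0.6
grasp_force: 0.0
t: 11.2
ee_pos: [617.7, -65.6, 103.0]
orientation: [-3.114, -0.415, 0.0]
ft_force: [0.0, -0.4, -0.1]
width: 0.4
grasp_force: 0.0
t: 12.2
ee_pos: [617.7, -65.6, 102.9]
orientation: [-3.114, -0.415, 0.0]
ft_force: [0.1, 0.2, -0.0]
width: 0.4
grasp_force: 0.0
```

```bash
python3 -m creep '[{"translation":[0,0,-10],"angular":[0,0,0],"jaw":0},{"translation":[0,0,-30],"angular":[0,0,0],"jaw":0},{"translation":[0,0,-55],"angular":[0,0,0],"jaw":0},{"translation":[0,0,-78],"angular":[0,0,0],"jaw":0},{"translation":[0,0,-90],"angular":[0,0,0],"jaw":0},{"translation":[0,0,-90],"angular":[0,0,0],"jaw":0},{"translation":[-4,-15,-90],"angular":[0,0,0],"jaw":0},{"translation":[-12,-45,-90],"angular":[0,0,0],"jaw":0}]' && python3 -m creep '[{"translation":[-11,-40,0],"angular":[0,0,0],"jaw":0},{"translation":[-23,-85,0],"angular":[0,0,0],"jaw":0},{"translation":[-35,-130,0],"angular":[0,0,0],"jaw":0},{"translation":[-47,-175,0],"angular":[0,0,0],"jaw":0},{"translation":[-59,-220,0],"angular":[0,0,0],"jaw":0},{"translation":[-70,-260,0],"angular":[0,0,0],"jaw":0},{"translation":[-76,-285,0],"angular":[0,0,0],"jaw":0},{"translation":[-76,-285,0],"angular":[0,0,0],"jaw":0}]'
python3 - <<'E'
from h import *
i=ctrl.camera_info("wrist");im=ctrl.get_image("wrist");cv2.imwrite("pics/w3.png",im[:,:,::-1])
o=ctrl.get_obs();print(o["ee_pos"])
for d in ctrl.look_for("wrist","candle_box"):
    r=d["rect"];p=atz(i,((r[0]+r[2])/2,(r[1]+r[3])/2),20);print(d,p,cv2.Rodrigues(o["orientation"])[0].T@(p-o["ee_pos"]))
E
```

```text
t: 13.2
ee_pos: [593.3, -24.8, 191.8]
orientation: [-3.114, -0.413, 0.003]
ft_force: [0.2, 0.7, 0.9]
width: 0.5
grasp_force: 0.0
t: 14.2
ee_pos: [444.4, 231.0, 192.1]
orientation: [3.113, 0.42, -0.003]
ft_force: [-0.6, -0.3, 0.6]
width: 0.6
grasp_force: 0.0
[445.14998395 230.23781912 192.24868796]
{'rect': [212.9, 136.2, 346.9, 240.2], 'score': 0.93} [445.98635851 227.73229427  20.        ] [  0.42939704   2.56734997 172.2492729 ]
```

View pics/w3.png

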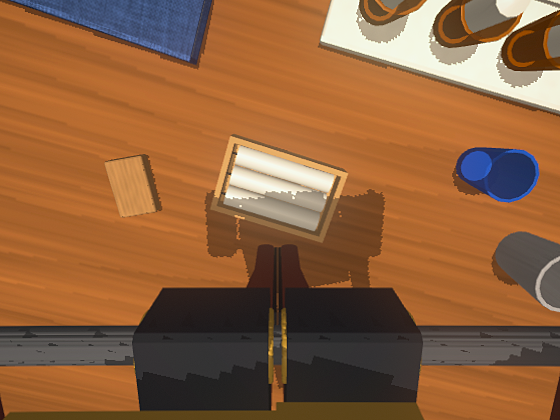

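The box lies centred at (280,188), straight ahead of the fingertips, and nothing tall stands near it.

```bash
python3 -m creep '[{"translation":[1,2,15],"angular":[0,0,0],"jaw":0},{"translation":[1,2,40],"angular":[0,0,0],"jaw":0},{"translation":[1,2,65],"angular":[0,0,0],"jaw":0},{"translation":[1,2,90],"angular":[0,0,0],"jaw":0},{"translation":[1,2,112],"angular":[0,0,0],"jaw":0},{"translation":[1,2,126],"angular":[0,0,0],"jaw":0},{"translation":[1,2,134],"angular":[0,0,0],"jaw":0},{"translation":[1,2,134],"angular":[0,0,0],"jaw":0}]'
for k in 1 2 3; do python3 -m creep '[{"translation":[0,0,0],"angular":[0,0,0],"jaw":0},{"translation":[0,0,0],"angular":[0,0,0],"jaw":0},{"translation":[0,0,0],"angular":[0,0,0],"jaw":0},{"translation":[0,0,0],"angular":[0,0,0],"jaw":0},{"translation":[0,0,0],"angular":[0,0,0],"jaw":0},{"translation":[0,0,0],"angular":[0,0,0],"jaw":0},{"translation":[0,0,0],"angular":[0,0,0],"jaw":0},{"translation":[0,0,0],"angular":[0,0,0],"jaw":0}]'; done
python3 -m creep '[{"translation":[0,0,-10],"angular":[0,0,0],"jaw":0},{"translation":[0,0,-30],"angular":[0,0,0],"jaw":0},{"translation":[0,0,-60],"angular":[0,0,0],"jaw":0},{"translation":[0,0,-90],"angular":[0,0,0],"jaw":0},{"translation":[0,0,-110],"angular":[0,0,0],"jaw":0},{"translation":[0,0,-120],"angular":[0,0,0],"jaw":0},{"translation":[0,0,-120],"angular":[0,0,0],"jaw":0},{"translation":[0,0,-120],"angular":[0,0,0],"jaw":0}]'
python3 -c "
from workcell import ctrl
print(ctrl.close_job())"
```

```text
t: 15.3
ee_pos: [447.8, 227.9, 58.6]
orientation: [3.114, 0.414, -0.001]
ft_force: [-0.5, -0.3, 0.6]
width: 0.3
grasp_force: 0.0
t: 16.3
ee_pos: [447.9, 228.2, 59.0]
orientation: [-3.114, -0.415, 0.0]
ft_force: [0.2, 0.3, -0.2]
width: 1.0
grasp_force: 0.0
t: 17.3
ee_pos: [447.9, 228.2, 59.0]
orientation: [3.114, 0.415, -0.0]
ft_force: [1.0, -0.3, 0.4]
width: 0.8
grasp_force: 0.0
t: 18.3
ee_pos: [447.9, 228.2, 59.0]
orientation: [3.114, 0.415, -0.0]
ft_force: [0.1, 0.5, -0.6]
width: 0.3
grasp_force: 0.0
t: 19.3
ee_pos: [447.4, 228.0, 178.3]
orientation: [3.114, 0.415, -0.002]
ft_force: [0.3, 0.6, -0.0]
width: 0.5
grasp_force: 0.0
the job is handed in; nothing more can be done
None
```

I rang the bell, pointed for three seconds each at the glass without a candle and then at the candle box, and handed the job in at about 19 s; no verdict came back.

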